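# Show the bench camera the mark on the back of the post with the swing-arm mirror

### The job

The bench camera cannot see the triangle pencilled on the back of the post in the vice. Swing the bench mirror's arm out until it clicks home at its end stop, then take the mirror by its wooden top rail, keeping your fingers off the glass, and turn it until the camera sees the whole triangle in the middle of the mirror; finish while still holding it at that angle, because the swivel springs back when let go. Leave the vice, the post and the camera untouched, and do not shift the tools and the offcut lying round the mirror.

Things in the scene. Friction and masses are not known exactly. Their poses are not given: they have to be found in the camera images.
- mirror_stand: Swing-arm bench mirror: round dark cast base, 136 mm across and 24 mm high, fixed to the bench, with a short post. Origin: underside centre, on the axis of the arm's hinge. Hinge knuckle on top of the post, 36 mm across, top at 131 mm above the bench; a small spring strut on the knuckle's side away from the parked bar.
- hinge_axis (a point): Point on the vertical hinge axis of the arm, at the height of the arm's bar (100 mm above the bench).
- swing_arm (a joint): Angle of the arm about its vertical hinge: 0 = parked, grows counter-clockwise seen from above, 1.36 rad = home against the end stop. About 1 to 3 N at bar_mid moves it. Below about 0.9 rad friction keeps it where it is left; beyond, a spring detent draws it home and holds it (some 3 N at bar_mid to pull it out).
- bar_mid (a point): Middle of the clear part of the arm's level round steel bar (14 mm thick, centre 100 mm above the bench), 100 mm from the hinge axis. The bar runs straight from the hinge through this point to the mirror's swivel, 240 mm from the hinge. The mirror's frame begins 170 mm from the hinge; only low tools lie under the bar.
- mirror_frame: Upright wooden mirror frame, 134 mm wide, 14 mm thick, 130 to 276 mm above the bench, on a vertical swivel pin through its middle at the arm's outer end. Origin: on the swivel axis at bench height; x: the way the glass faces, z up. At rest x points 1.22 rad counter-clockwise of the arm's outward direction; it turns up to 1.7 rad clockwise from there, and a spring (0.06 N m per rad) returns it.
- rail_top (a point): Middle of the top edge of the frame's wooden top rail, on the swivel axis, 276 mm above the bench. The rail is 134 mm wide, 14 mm thick and 34 mm tall; the glass begins 34 mm below this point.
- glass: The mirror glass, 110 mm wide, 100 mm tall. Origin: centre of its reflecting face, 5 mm in front of the swivel axis, 192 mm above the bench; x: straight out of the face, y to the left of x seen from above, z up. The mark shows in its middle when x halves the angle between the directions to the mark and to the lens.
- vice: Twin-screw wooden bench vice, fixed, chops 280 mm long, 125 mm high, holding a post 70 x 28 mm on end, top 262 mm above the bench; a jointed arm clamped to the chop's end carries the camera. Its origin lies away from its own wood, at bench height straight below where the mirror's swivel is when the mirror's arm is home. To be left alone.
- mark (a point): Centre of the pencilled triangle (46 mm wide, 42 mm tall) on the back face of the post, 192 mm above the bench, 240 mm from the mirror's swivel when the arm is home. The face looks towards the mirror's working place.
- lens (a point): Front of the lens of the small black camera (86 x 58 mm) on the vice's clamp-on arm, 192 mm above the bench, 270 mm from the mirror's swivel when the arm is home. It looks at the mirror's working place. To be left alone.
- chisel: Bench chisel lying on the bench, 250 mm long, 26 mm thick. Bystander.
- square: Try square lying on the bench, blade about 160 mm, stock 18 mm thick. Bystander.
- pencil: Flat carpenter's pencil, 180 mm long, 8 mm thick, lying on the bench. Bystander.
- offcut: Timber offcut 120 x 60 x 28 mm lying on the bench. Bystander.

How it is judged:
By the outcome, as a careful person would: the job done as asked, in the order asked, and still so for the second after the job is handed in, while the arm keeps its last pose, push and grip.
It also fails if it takes over 56 s, if anything falls off the work surface, if the arm or the gripper's body presses on something with over 40 N, if the wrist force passes 120 N, or if a joint passes its speed limit or range.

### The arm

A 7-joint arm with a two-finger parallel gripper is mounted at the origin on the work surface. World frame = base frame: x ahead of the robot, y to its left, z up, the work surface at z = 0. Lengths are in m, angles in rad, forces in N, time in s.
With the tool pointing down it reaches from about 0.4 to 0.85 m from the base axis. Payload 10.4 kg.
Tool frame: the origin (TCP) lies midway between the tips of the shut fingers; the grasp point (between the pads) lies 19 mm behind it (r.tcp_to_grasp is the z of the grasp point in the tool frame, in m); z points along the fingers, x is the direction in which the jaws open and shut, and the axes are right-handed (so a half turn about z gives the same grasp; the last joint's range is limited). The gripper opens to 87 mm and grips with 3 to 60 N. Pads are 19 mm wide; open, the fingers measure 117 mm over their backs; the gripper's body (75 mm by 190 mm) begins 51 mm behind the grasp point.
Start: joints at [1.225, 0.332, -0.065, 1.46, 0.022, 1.35, -0.088], TCP at [0.198, -0.593, 0.223] pointing down, gripper open.
Joint ranges: [-2.6, 2.6], [-0.5, 2.12], [-1.47, 1.34], [0.16, 2.42], [-1.27, 4.41], [0.06, 2.06], [-2.6, 2.6]. Speed limits (rad/s): [2.22, 2.22, 2.79, 2.79, 3.14, 3.14, 3.14].

### API

Orientations are given as a unit quaternion [x, y, z, w].
In Python, from bench import r, camera, close_job gives the robot as it stands. The module is installed in compiled form; this text tells all that it offers.
- The arm moves only by the shell command python3 -m crank 'ROWS' [FORCE]. ROWS is JSON, a list of rows, each an object of numbers: "x", "y", "z": the shift along the tool's x, y, z scaled (see below); "ax", "ay", "az": the turn, a rotation vector about the tool's x, y, z scaled (see below); "claw": the closure, from -1 (fully open) to 1 (shut), so that 0 is half open. A call has exactly 5 rows; each row is the pose to reach, as a shift and turn from the pose commanded when the call began, along the tool's axes at that moment; what a row does not reach only later rows make up. The controller multiplies each number of a shift by 1 m and each number of a turn by 2 rad. A row lasts 1/12 s, in which the tool goes at most 41.7 mm and 7.16 degrees, less where a joint would pass 70% of its speed; a pose out of reach is approached as far as the arm can. A call with a number of a shift or a turn outside -1 to 1 is refused whole. A call with a gripper value outside its range is refused whole. The fingers move at their own pace and stop on an object; FORCE is the grip in N (left out, the last holds). Time passes only in rows, so rows that repeat a pose let the fingers close, or fill a call up. It gives the time, the measured TCP pose, the force and the opening at its end, in the units of the state.
- r.read_state(): the state, without advancing time (a new reading comes with each control period).
- camera(name): name is "side" or "top" or "wrist"; returns a dict with "color" (400x640x3 uint8, blue, green, red), "fx", "fy", "cx", "cy" (pixels), "eye" and "orientation" of the camera in the world. Camera axes: x right, y down, z forward; pixel columns grow to the right and rows downward; lengths in m; the calibration is good to about 2 mm. A picture is of the moment at which its call begins. There is no depth.
- close_job(): hands the job in, once; it reports no verdict.
The state is a dict: "time": time; "joint_positions": joint angles; "joint_vel": joint speeds; "joint_torque": joint torques, N m; "ee_pos": TCP position; "eef_rot": TCP orientation; "ft_force": force on the tool from outside, world axes, zero at the start; "torque": the same for the moment, N m; "width": finger opening in m.
Only numpy, scipy, OpenCV 4.12 (cv2) and the standard library are available. Lean on these libraries where they do the work, as an engineer would, in place of code of your own. Each camera call takes 0.05 s, during which the arm holds its last target. There are 200 camera calls.

## Working session

There is one attempt and no reset: what is moved stays moved. The work goes in short steps, Python scripts to look and compute and a shell command to move; the robot and the scene stay as the last step left them, time stands still between calls to the robot, and variables do not carry over. Pictures are saved under pics/ and viewed, about 8 in all and at most 12, crops included, and the job is handed in when it is done.

```bash
mkdir -p pics
python3 - <<'E'
from bench import r,camera
import cv2
s=r.read_state();print(s['time'],s['ee_pos'],s['eef_rot'],s['width'],r.tcp_to_grasp)
for n in("top","side"):
    c=camera(n);cv2.imwrite(f"pics/{n}0.png",c["color"]);print(n,c['fx'],c['fy'],c['cx'],c['cy'],c['eye'],c['orientation'])
E
```

```text
0.0 [ 0.19811735 -0.59235772  0.22177218] [ 8.11545102e-01 -5.84289364e-01 -5.89618771e-04 -3.72654621e-04] 0.08731087121795802 -0.0187
top 469.99497593478026 469.99497593478026 314.58663877292685 196.81435251499926 [0.46247152 0.0364581  1.44104788] [ 0.71357251 -0.69934628  0.0262132  -0.03227879]
side 455.761636460231 455.761636460231 314.0177099213954 199.3694540276334 [0.51458545 0.80584908 0.88664659] [-0.0301137   0.92025862 -0.39013561  0.00338102]
```

View pics/top0.png

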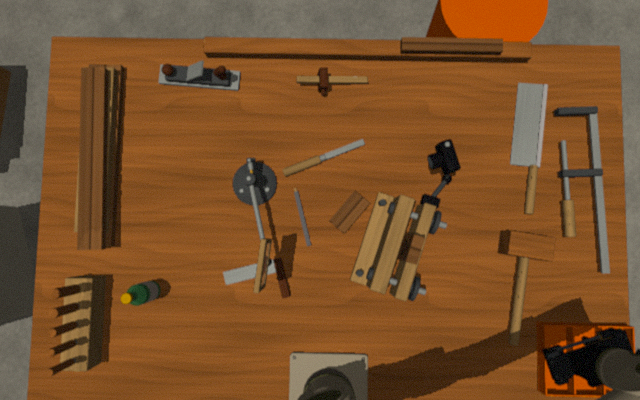

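View pics/side0.png

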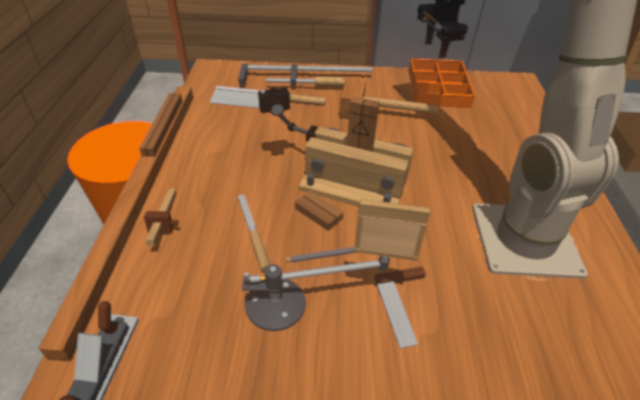

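Run:
```python
import cv2,numpy as np
a=cv2.imread("pics/top0.png")[140:305,225:460];b=cv2.imread("pics/side0.png")[70:170,240:440]
cv2.imwrite("pics/topc.png",cv2.resize(a,None,fx=3.4,fy=3.4,interpolation=cv2.INTER_CUBIC))
cv2.imwrite("pics/sidec.png",cv2.resize(b,None,fx=4,fy=4,interpolation=cv2.INTER_CUBIC))
```

```text
(no output)
```

View pics/topc.png

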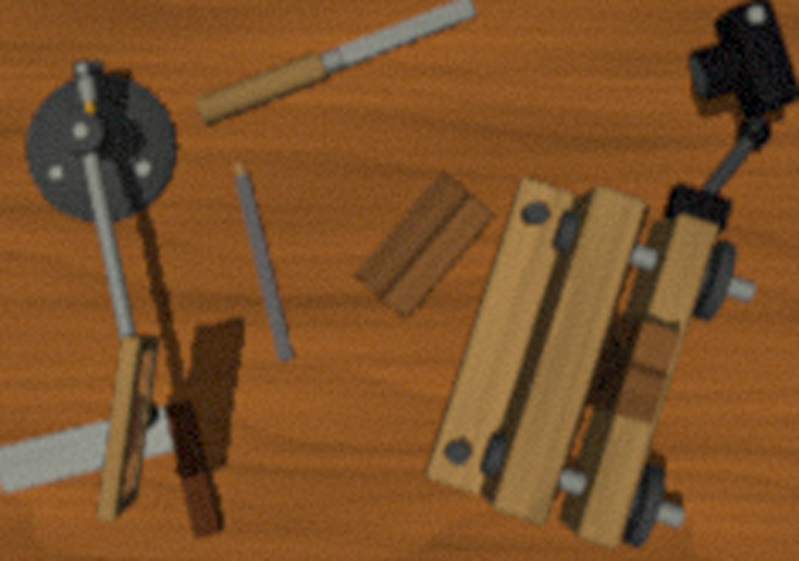

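View pics/sidec.png

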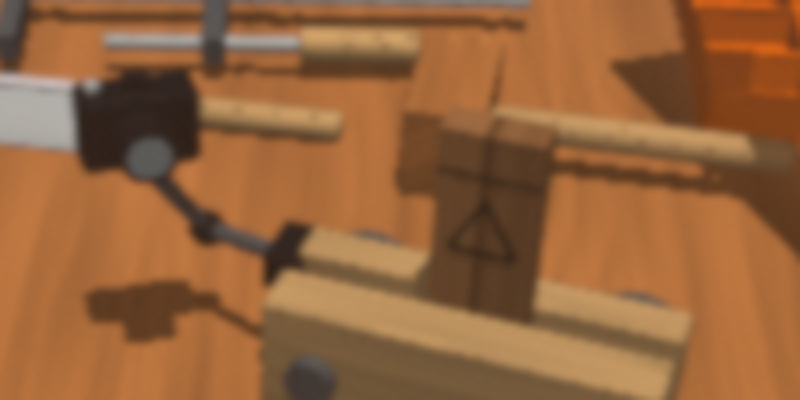

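```bash
cat > h.py <<'E'
import numpy as np
from scipy.spatial.transform import Rotation as R
C={'top':(469.995,314.587,196.814,[0.46247152,0.0364581,1.44104788],[0.71357251,-0.69934628,0.0262132,-0.03227879]),
'side':(455.762,314.018,199.369,[0.51458545,0.80584908,0.88664659],[-0.0301137,0.92025862,-0.39013561,0.00338102])}
def pt(n,u,v,z):
    f,cx,cy,e,q=C[n];d=R.from_quat(q).apply([(u-cx)/f,(v-cy)/f,1]);e=np.array(e);return (e+d*(z-e[2])/d[2])[:2]
def proj(n,p):
    f,cx,cy,e,q=C[n];d=R.from_quat(q).inv().apply(np.array(p)-e);return [cx+f*d[0]/d[2],cy+f*d[1]/d[2]]
T=lambda u,v,z:pt('top',225+u/3.4,140+v/3.4,z)
S=lambda u,v,z:pt('side',240+u/4,70+v/4,z)
E
python3 - <<'E'
from h import *
np.set_printoptions(precision=4,suppress=True)
print("base",T(101,148,.02),"knuckle",T(82,132,.131))
b0=T(92,165,.107);b1=T(125,330,.107);print("bar",b0,b1)
fr=[T(*p,.276) for p in((122,336),(140,338),(98,516),(118,518))];print("frame",fr,np.mean(fr,0))
m=S(484,229,.192);l=S(150,158,.192);print("mark",m,"lens",l, "lens top",T(692,72,.192))
h=(T(101,148,.02))
d=b1-b0;a=np.arctan2(d[1],d[0]);print("ang",a)
d2=np.mean(fr,0)-h;a2=np.arctan2(d2[1],d2[0]);print(a2,np.hypot(*d2))
for al in(a,a2):
    w=h+.24*np.array([np.cos(al+1.36),np.sin(al+1.36)]);print("home",w,np.hypot(*(m-w)),np.hypot(*(l-w)))
    f=lambda v:np.arctan2(v[1],v[0])
    A=f(m-w);B=f(l-w);print("mark dir",A,"lens",B,"bisect",(A+B)/2,"rest x home",al+1.36+1.22)
E
```

```text
base [0.6172 0.233 ] knuckle [0.6181 0.2337]
bar [0.5932 0.228 ] [0.4557 0.1962]
frame [array([0.4522, 0.178 ]), array([0.451 , 0.1649]), array([0.3228, 0.1915]), array([0.3217, 0.177 ])] [0.3869 0.1778]
mark [ 0.437  -0.1923] lens [ 0.6648 -0.2574] lens top [ 0.6678 -0.255 ]
ang -2.9139335299235984
-2.9066266520226787 0.2367468807339157
home [ 0.6212 -0.007 ] 0.26131003438666434 0.25416462687564906
mark dir -2.353292799495721 lens -1.3983156074962644 bisect -1.8758042034959925 rest x home -0.33393352992359837
home [ 0.623 -0.007] 0.2625745236309188 0.2539050766039813
mark dir -2.357931430636376 lens -1.4051427673139336 bisect -1.881537098975155 rest x home -0.3266266520226786
```

Run:
```python
from h import *
import cv2
np.set_printoptions(precision=4,suppress=True)
print([T(*p,.262) for p in((640,318),(627,415),(680,325),(655,420))])
for p in([.437,-.1923],[.45,-.21],[.45,-.2],[.44,-.2]): print(p,[ (np.array(proj('top',p+[z]))-[225,140])*3.4 for z in(.192,.262)],[ (np.array(proj('side',p+[z]))-[240,70])*4 for z in(.192,.262)])
a=cv2.imread("pics/top0.png")[215:275,385:435];b=cv2.imread("pics/side0.png")[85:155,330:390]
A=cv2.resize(a,(400,480),interpolation=cv2.INTER_CUBIC);B=cv2.resize(b,(400,480),interpolation=cv2.INTER_CUBIC)
cv2.imwrite("pics/post.png",cv2.convertScaleAbs(np.hstack([A,B]),alpha=1.6))
```

```text
[array([ 0.4731, -0.2006]), array([ 0.4022, -0.1913]), array([ 0.4685, -0.2299]), array([ 0.399 , -0.2118])]
[0.437, -0.1923] [array([610.9917, 364.7959]), array([628.5091, 367.1178])] [array([483.95  , 229.0159]), array([493.8326, 136.9951])]
[0.45, -0.21] [array([633.8893, 348.4467]), array([652.7565, 349.7934])] [array([463.923 , 212.6082]), array([472.8549, 120.9368])]
[0.45, -0.2] [array([620.9958, 348.1808]), array([639.0938, 349.5115])] [array([464.0446, 221.3005]), array([473.0372, 129.4256])]
[0.44, -0.2] [array([620.9428, 361.1175]), array([639.0505, 363.2199])] [array([479.2125, 222.0272]), array([488.8471, 130.1594])]
```

View pics/post.png

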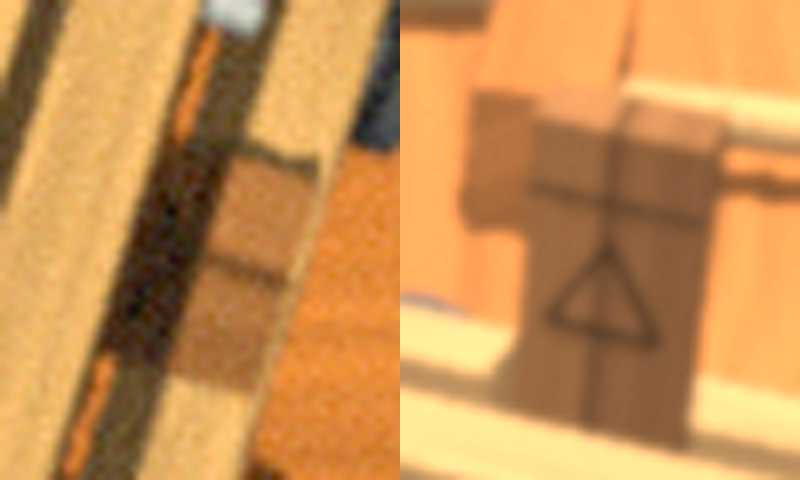

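```bash
cat >> h.py <<'E'
def delta(x,y,z,yaw=None):
    from bench import r
    s=r.read_state();q=R.from_quat(s['eef_rot']);p=np.array(s['ee_pos'])
    d=q.inv().apply(np.array([x,y,z])-p)
    X=q.apply([1,0,0]);cur=np.arctan2(X[1],X[0])
    print('t',round(s['time'],2),'p',p.round(4),'yaw',round(cur,3),'z',q.apply([0,0,1]).round(3),'F',np.round(s['ft_force'],1),'w',round(s['width'],4))
    print('shift',d.round(4),'az',None if yaw is None else round(-((yaw-cur+np.pi)%(2*np.pi)-np.pi)/2,4))
E
python3 -c "from h import *;delta(.544,.2155,.37,-1.336)"; python3 -m crank '[{"z":-0.04,"claw":-1},{"z":-0.08,"claw":-1},{"z":-0.12,"claw":-1},{"z":-0.15,"claw":-1},{"z":-0.15,"claw":-1}]' 20;python3 -c "from h import *;delta(.544,.2155,.37,-1.336)"
```

```text
t 0.1 p [ 0.1982 -0.5924  0.2219] yaw -1.248 z [-0.     0.001 -1.   ] F [-0.3  0.1 -0.6] w 0.087
shift [-0.6566 -0.5843 -0.1474] az 0.044
t 0.1 p [ 0.1982 -0.5924  0.2219] yaw -1.248 z [-0.     0.001 -1.   ] F [-0.3  0.1 -0.6] w 0.087
shift [-0.6566 -0.5843 -0.1474] az 0.044schema error: expected keys x, y, z, ax, ay, az, claw
```

```bash
python3 -m crank '[{"x":0,"y":0,"z":-0.04,"ax":0,"ay":0,"az":0,"claw":-1},{"x":0,"y":0,"z":-0.08,"ax":0,"ay":0,"az":0,"claw":-1},{"x":0,"y":0,"z":-0.12,"ax":0,"ay":0,"az":0,"claw":-1},{"x":0,"y":0,"z":-0.15,"ax":0,"ay":0,"az":0,"claw":-1},{"x":0,"y":0,"z":-0.15,"ax":0,"ay":0,"az":0,"claw":-1}]' 20
python3 -m crank '[{"x":-0.026,"y":-0.024,"z":0,"ax":0,"ay":0,"az":0,"claw":-1},{"x":-0.052,"y":-0.048,"z":0,"ax":0,"ay":0,"az":0,"claw":-1},{"x":-0.078,"y":-0.072,"z":0,"ax":0,"ay":0,"az":0,"claw":-1},{"x":-0.104,"y":-0.096,"z":0,"ax":0,"ay":0,"az":0,"claw":-1},{"x":-0.13,"y":-0.12,"z":0,"ax":0,"ay":0,"az":0,"claw":-1}]'
python3 -m crank '[{"x":-0.026,"y":-0.024,"z":0,"ax":0,"ay":0,"az":0,"claw":-1},{"x":-0.052,"y":-0.048,"z":0,"ax":0,"ay":0,"az":0,"claw":-1},{"x":-0.078,"y":-0.072,"z":0,"ax":0,"ay":0,"az":0,"claw":-1},{"x":-0.104,"y":-0.096,"z":0,"ax":0,"ay":0,"az":0,"claw":-1},{"x":-0.13,"y":-0.12,"z":0,"ax":0,"ay":0,"az":0,"claw":-1}]'
python3 -c "from h import *;delta(.544,.2155,.37,-1.336)"
```

```text
time: 0.52
ee_pos: [0.1988, -0.5939, 0.3796]
eef_rot: [0.812, -0.584, 0.004, 0.002]
ft_force: [0.7, -0.5, 1.1]
width: 0.0867
time: 0.93
ee_pos: [0.2712, -0.4296, 0.372]
eef_rot: [0.812, -0.584, -0.0, -0.0]
ft_force: [0.1, 0.7, 0.7]
width: 0.0872
time: 1.35
ee_pos: [0.3436, -0.2683, 0.3722]
eef_rot: [0.812, -0.584, -0.0, 0.0]
ft_force: [1.2, 0.3, 0.7]
width: 0.0874
t 1.35 p [ 0.3436 -0.2683  0.3722] yaw -1.248 z [-0. -0. -1.] F [1.2 0.3 0.7] w 0.0874
shift [-0.3952 -0.3434  0.0021] az 0.0439
```

```bash
python3 -m crank '[{"x":-0.026,"y":-0.024,"z":0,"ax":0,"ay":0,"az":0,"claw":-1},{"x":-0.052,"y":-0.048,"z":0,"ax":0,"ay":0,"az":0,"claw":-1},{"x":-0.078,"y":-0.072,"z":0,"ax":0,"ay":0,"az":0,"claw":-1},{"x":-0.104,"y":-0.096,"z":0,"ax":0,"ay":0,"az":0,"claw":-1},{"x":-0.13,"y":-0.12,"z":0,"ax":0,"ay":0,"az":0,"claw":-1}]'
python3 -m crank '[{"x":-0.026,"y":-0.024,"z":0,"ax":0,"ay":0,"az":0,"claw":-1},{"x":-0.052,"y":-0.048,"z":0,"ax":0,"ay":0,"az":0,"claw":-1},{"x":-0.078,"y":-0.072,"z":0,"ax":0,"ay":0,"az":0,"claw":-1},{"x":-0.104,"y":-0.096,"z":0,"ax":0,"ay":0,"az":0,"claw":-1},{"x":-0.13,"y":-0.12,"z":0,"ax":0,"ay":0,"az":0,"claw":-1}]'
python3 -m crank '[{"x":-0.026,"y":-0.022,"z":0,"ax":0,"ay":0,"az":0.044,"claw":-1},{"x":-0.052,"y":-0.044,"z":0,"ax":0,"ay":0,"az":0.044,"claw":-1},{"x":-0.078,"y":-0.066,"z":0,"ax":0,"ay":0,"az":0.044,"claw":-1},{"x":-0.104,"y":-0.088,"z":0,"ax":0,"ay":0,"az":0.044,"claw":-1},{"x":-0.13,"y":-0.1,"z":0,"ax":0,"ay":0,"az":0.044,"claw":-1}]'
python3 -m crank '[{"x":0,"y":0,"z":0,"ax":0,"ay":0,"az":0,"claw":-0.2},{"x":0,"y":0,"z":0,"ax":0,"ay":0,"az":0,"claw":-0.2},{"x":0,"y":0,"z":0,"ax":0,"ay":0,"az":0,"claw":-0.2},{"x":0,"y":0,"z":0,"ax":0,"ay":0,"az":0,"claw":-0.2},{"x":0,"y":0,"z":0,"ax":0,"ay":0,"az":0,"claw":-0.2}]'
python3 - <<'E'
from h import *;delta(.544,.2155,.25,-1.336)
from bench import camera;import cv2
c=camera('wrist');cv2.imwrite('pics/w1.png',c['color'])
E
```

```text
time: 1.77
ee_pos: [0.4161, -0.1069, 0.3723]
eef_rot: [0.811, -0.584, -0.0, 0.0]
ft_force: [0.7, -1.5, 0.2]
width: 0.0867
time: 2.18
ee_pos: [0.4887, 0.0543, 0.3724]
eef_rot: [0.811, -0.584, 0.0, 0.0]
ft_force: [1.1, -0.3, -0.5]
width: 0.087
time: 2.6
ee_pos: [0.5432, 0.209, 0.3712]
eef_rot: [0.785, -0.62, -0.001, 0.0]
ft_force: [0.6, -0.3, 0.5]
width: 0.0869
time: 3.02
ee_pos: [0.5424, 0.2062, 0.3727]
eef_rot: [0.784, -0.62, 0.0, 0.0]
ft_force: [-0.1, -0.5, -0.1]
width: 0.0613
t 3.02 p [0.5424 0.2062 0.3727] yaw -1.338 z [ 0.001 -0.001 -1.   ] F [-0.1 -0.5 -0.1] w 0.0613
shift [-0.0088 -0.0036  0.1227] az -0.0011
```

View pics/w1.png

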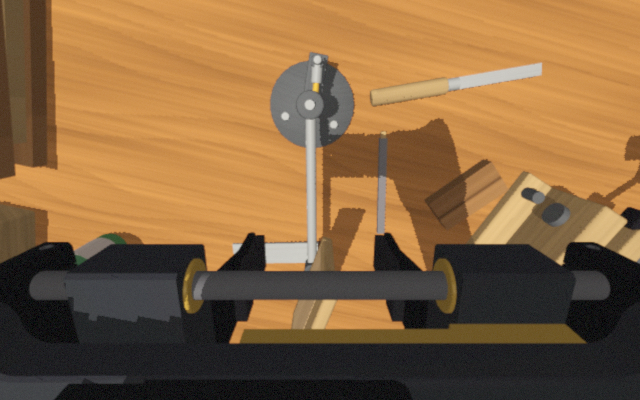

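```bash
cat >> h.py <<'E'
def wpt(c,u,v,z):
    d=R.from_quat(c['orientation']).apply([(u-c['cx'])/c['fx'],(v-c['cy'])/c['fy'],1]);e=np.array(c['eye']);return (e+d*(z-e[2])/d[2])[:2]
E
python3 - <<'E'
from h import *
from bench import camera
c=camera('wrist');print(c['eye'],c['orientation'])
h=wpt(c,310,104,.131);b=wpt(c,311,240,.107);b0=wpt(c,310.5,125,.107);print(h,wpt(c,312,103,.024),b0,b)
for d in(b-h,b-b0):print(np.arctan2(d[1],d[0]))
E
```

```text
[0.61641574 0.22495865 0.53506523] [ 0.77661998 -0.61382762 -0.08716365  0.11171195]
[0.61977053 0.236721  ] [0.62283834 0.23712753] [0.59401401 0.23079222] [0.4323093 0.1929302]
-2.9121085195049465
-2.9115930239168732
```

```bash
python3 -c "from h import *;delta(.5367,.216,.085,-1.34)"
python3 -m crank '[{"x":-0.008,"y":0.003,"z":0.04,"ax":0,"ay":0,"az":0,"claw":-0.2},{"x":-0.008,"y":0.003,"z":0.08,"ax":0,"ay":0,"az":0,"claw":-0.2},{"x":-0.008,"y":0.003,"z":0.12,"ax":0,"ay":0,"az":0,"claw":-0.2},{"x":-0.008,"y":0.003,"z":0.15,"ax":0,"ay":0,"az":0,"claw":-0.2},{"x":-0.008,"y":0.003,"z":0.15,"ax":0,"ay":0,"az":0,"claw":-0.2}]'
python3 -c "from h import *;delta(.5367,.216,.085,-1.34)"
```

```text
t 3.12 p [0.5424 0.2066 0.3727] yaw -1.338 z [ 0.001 -0.001 -1.   ] F [0.3 0.6 0.1] w 0.0557
shift [-0.0107  0.0035  0.2877] az 0.0011
time: 3.53
ee_pos: [0.535, 0.2122, 0.2168]
eef_rot: [0.785, -0.62, -0.002, 0.004]
ft_force: [-0.1, -0.3, -0.3]
width: 0.0523
t 3.53 p [0.535  0.2122 0.2168] yaw -1.337 z [-0.008 -0.004 -1.   ] F [-0.1 -0.3 -0.3] w 0.0523
shift [-0.0035 -0.0036  0.1317] az 0.0015
```

```bash
python3 -m crank '[{"x":-0.004,"y":0,"z":0.035,"ax":0,"ay":0,"az":0,"claw":-0.2},{"x":-0.004,"y":0,"z":0.07,"ax":0,"ay":0,"az":0,"claw":-0.2},{"x":-0.004,"y":0,"z":0.105,"ax":0,"ay":0,"az":0,"claw":-0.2},{"x":-0.004,"y":0,"z":0.135,"ax":0,"ay":0,"az":0,"claw":-0.2},{"x":-0.004,"y":0,"z":0.135,"ax":0,"ay":0,"az":0,"claw":-0.2}]'
python3 - <<'E'
from h import *
delta(.5367,.216,.085,-1.34)
h=np.array([.6195,.2355])
# path: TCP leads bar by g along tangent is pushed by trailing pad: gap half .026-.007=.019
for q in np.arange(0,1.4,.17):
    a=-2.911+q;t=np.array([-np.sin(a),np.cos(a)]);o=np.array([np.cos(a),np.sin(a)])
    p=h+.085*o+.019*t; print(round(q,2),p.round(4),round(a+np.pi/2,3))
E
```

```text
time: 3.95
ee_pos: [0.5347, 0.2168, 0.084]
eef_rot: [0.785, -0.62, -0.001, 0.003]
ft_force: [-1.2, -0.2, -1.1]
width: 0.052
t 3.95 p [0.5347 0.2168 0.084 ] yaw -1.337 z [-0.006 -0.003 -1.   ] F [-1.2 -0.2 -1.1] w 0.052
shift [ 0.0012 -0.0017 -0.001 ] az 0.0015
0.0 [0.5411 0.1976] -1.34
0.17 [0.5486 0.1849] -1.17
0.34 [0.5582 0.1736] -1.0
0.51 [0.5696 0.1641] -0.83
0.68 [0.5824 0.1567] -0.66
0.85 [0.5962 0.1516] -0.49
1.02 [0.6108 0.1488] -0.32
1.19 [0.6256 0.1486] -0.15
1.36 [0.6402 0.1509] 0.02
```

```bash
python3 -m crank '[{"x":0.005,"y":-0.001,"z":0,"ax":0,"ay":0,"az":0,"claw":-0.2},{"x":0.01,"y":-0.001,"z":0,"ax":0,"ay":0,"az":0,"claw":-0.2},{"x":0.015,"y":-0.001,"z":0,"ax":0,"ay":0,"az":0,"claw":-0.2},{"x":0.02,"y":-0.001,"z":0,"ax":0,"ay":0,"az":0,"claw":-0.2},{"x":0.02,"y":-0.001,"z":0,"ax":0,"ay":0,"az":0,"claw":-0.2}]'
python3 -m crank '[{"x":0.005,"y":-0.0013,"z":0,"ax":0,"ay":0,"az":-0.03,"claw":-0.2},{"x":0.01,"y":-0.003,"z":0,"ax":0,"ay":0,"az":-0.06,"claw":-0.2},{"x":0.015,"y":-0.005,"z":0,"ax":0,"ay":0,"az":-0.09,"claw":-0.2},{"x":0.02,"y":-0.007,"z":0,"ax":0,"ay":0,"az":-0.12,"claw":-0.2},{"x":0.0243,"y":-0.0094,"z":0,"ax":0,"ay":0,"az":-0.15,"claw":-0.2}]'
python3 -c "from h import *;delta(.557,.175,.085,-1.04)"
```

```text
time: 4.37
ee_pos: [0.5434, 0.1984, 0.0891]
eef_rot: [0.785, -0.62, 0.001, -0.001]
ft_force: [-0.6, 0.5, 0.4]
width: 0.0523
time: 4.78
ee_pos: [0.5572, 0.1784, 0.0886]
eef_rot: [0.87, -0.494, 0.0, -0.001]
ft_force: [-1.2, 2.0, 1.5]
width: 0.0521
t 4.78 p [0.5572 0.1784 0.0886] yaw -1.033 z [ 0.001  0.001 -1.   ] F [-1.2  2.   1.5] w 0.0521
shift [0.0028 0.002  0.0036] az 0.0036
```

```bash
python3 -m crank '[{"x":0.005,"y":-0.0013,"z":0.005,"ax":0,"ay":0,"az":-0.03,"claw":-0.2},{"x":0.01,"y":-0.003,"z":0.005,"ax":0,"ay":0,"az":-0.06,"claw":-0.2},{"x":0.015,"y":-0.005,"z":0.005,"ax":0,"ay":0,"az":-0.09,"claw":-0.2},{"x":0.02,"y":-0.007,"z":0.005,"ax":0,"ay":0,"az":-0.12,"claw":-0.2},{"x":0.0243,"y":-0.0094,"z":0.005,"ax":0,"ay":0,"az":-0.15,"claw":-0.2}]'
python3 -m crank '[{"x":0.005,"y":-0.0013,"z":0,"ax":0,"ay":0,"az":-0.03,"claw":-0.2},{"x":0.01,"y":-0.003,"z":0,"ax":0,"ay":0,"az":-0.06,"claw":-0.2},{"x":0.015,"y":-0.005,"z":0,"ax":0,"ay":0,"az":-0.09,"claw":-0.2},{"x":0.02,"y":-0.007,"z":0,"ax":0,"ay":0,"az":-0.12,"claw":-0.2},{"x":0.0243,"y":-0.0094,"z":0,"ax":0,"ay":0,"az":-0.15,"claw":-0.2}]'
python3 -c "from h import *;delta(.6018,.1503,.085,-.44)"
python3 -m crank '[{"x":0.005,"y":-0.0013,"z":0,"ax":0,"ay":0,"az":-0.03,"claw":-0.2},{"x":0.01,"y":-0.003,"z":0,"ax":0,"ay":0,"az":-0.06,"claw":-0.2},{"x":0.015,"y":-0.005,"z":0,"ax":0,"ay":0,"az":-0.09,"claw":-0.2},{"x":0.02,"y":-0.007,"z":0,"ax":0,"ay":0,"az":-0.12,"claw":-0.2},{"x":0.0243,"y":-0.0094,"z":0,"ax":0,"ay":0,"az":-0.15,"claw":-0.2}]'
python3 - <<'E'
from h import *
delta(.6265,.1486,.085,-.14)
from bench import camera;import cv2
cs=[camera(n)['color'] for n in('top','side')]
a=cv2.resize(cs[0][140:305,225:460],(400,281));b=cv2.resize(cs[1][70:330,200:460],(400,400))
cv2.imwrite('pics/m1.png',np.vstack([cv2.resize(cs[0][140:305,225:460],(600,421),interpolation=cv2.INTER_CUBIC)]))
cv2.imwrite('pics/m1s.png',cs[1])
E
```

```text
time: 5.2
ee_pos: [0.5776, 0.1617, 0.0831]
eef_rot: [0.934, -0.358, 0.0, -0.0]
ft_force: [-0.6, 1.3, -1.3]
width: 0.0523
time: 5.62
ee_pos: [0.6022, 0.1521, 0.0832]
eef_rot: [0.977, -0.215, 0.0, 0.0]
ft_force: [0.5, 0.9, -0.4]
width: 0.052
t 5.62 p [0.6022 0.1521 0.0832] yaw -0.434 z [ 0.001 -0.    -1.   ] F [ 0.5  0.9 -0.4] w 0.052
shift [ 0.0004  0.0018 -0.0018] az 0.0032
time: 6.03
ee_pos: [0.6268, 0.1507, 0.083]
eef_rot: [0.998, -0.067, -0.001, 0.0]
ft_force: [-25.2, 1.4, 12.0]
width: 0.052
t 6.03 p [0.6268 0.1507 0.083 ] yaw -0.133 z [-0.002 -0.    -1.   ] F [-25.2   1.4  12. ] w 0.052
shift [-0.      0.0021 -0.002 ] az 0.0033
```

View pics/m1.png

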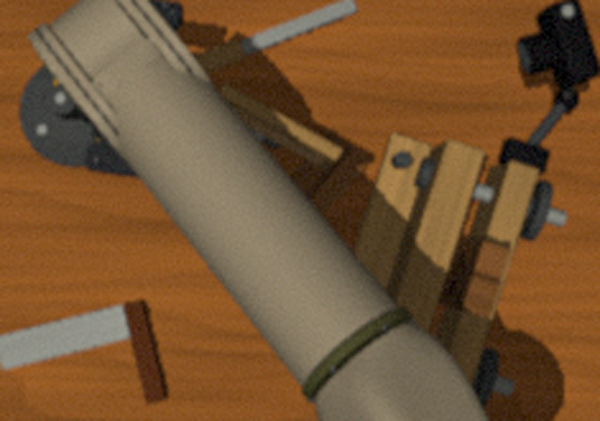

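```bash
python3 -m crank '[{"x":-0.006,"y":0,"z":0,"ax":0,"ay":0,"az":0,"claw":-0.2},{"x":-0.012,"y":0,"z":0,"ax":0,"ay":0,"az":0,"claw":-0.2},{"x":-0.018,"y":0,"z":0,"ax":0,"ay":0,"az":0,"claw":-0.2},{"x":-0.018,"y":0,"z":0,"ax":0,"ay":0,"az":0,"claw":-0.2},{"x":-0.018,"y":0,"z":0,"ax":0,"ay":0,"az":0,"claw":-0.2}]'
python3 -m crank '[{"x":0,"y":0,"z":-0.035,"ax":0,"ay":0,"az":0,"claw":-0.2},{"x":0,"y":0,"z":-0.07,"ax":0,"ay":0,"az":0,"claw":-0.2},{"x":0,"y":0,"z":-0.11,"ax":0,"ay":0,"az":0,"claw":-0.2},{"x":0,"y":0,"z":-0.15,"ax":0,"ay":0,"az":0,"claw":-1},{"x":0,"y":0,"z":-0.185,"ax":0,"ay":0,"az":0,"claw":-1}]'
python3 -m crank '[{"x":0,"y":0,"z":-0.035,"ax":0,"ay":0,"az":0,"claw":-1},{"x":0,"y":0,"z":-0.07,"ax":0,"ay":0,"az":0,"claw":-1},{"x":0,"y":0,"z":-0.11,"ax":0,"ay":0,"az":0,"claw":-1},{"x":-0.04,"y":0,"z":-0.12,"ax":0,"ay":0,"az":0,"claw":-1},{"x":-0.06,"y":0,"z":-0.12,"ax":0,"ay":0,"az":0,"claw":-1}]'
python3 - <<'E'
from h import *
delta(.583,0,.38,-.5)
from bench import camera;import cv2,pickle
c=camera('wrist');pickle.dump(c,open('w2.pkl','wb'));cv2.imwrite('pics/w2.png',c['color'])
cv2.imwrite('pics/s2.png',camera('side')['color'])
E
```

```text
time: 6.55
ee_pos: [0.6097, 0.153, 0.0829]
eef_rot: [0.998, -0.068, 0.0, 0.0]
ft_force: [-0.2, 0.4, -0.4]
width: 0.0522
time: 6.97
ee_pos: [0.6099, 0.1532, 0.2705]
eef_rot: [0.998, -0.068, 0.001, -0.0]
ft_force: [-0.1, 0.6, -0.1]
width: 0.0589
time: 7.38
ee_pos: [0.5496, 0.1646, 0.3919]
eef_rot: [0.998, -0.067, 0.002, -0.003]
ft_force: [-0.3, 0.6, -0.4]
width: 0.0851
t 7.38 p [0.5496 0.1646 0.3919] yaw -0.134 z [ 0.005  0.005 -1.   ] F [-0.3  0.6 -0.4] w 0.0851
shift [0.055  0.1587 0.0112] az 0.183
```

View pics/w2.png

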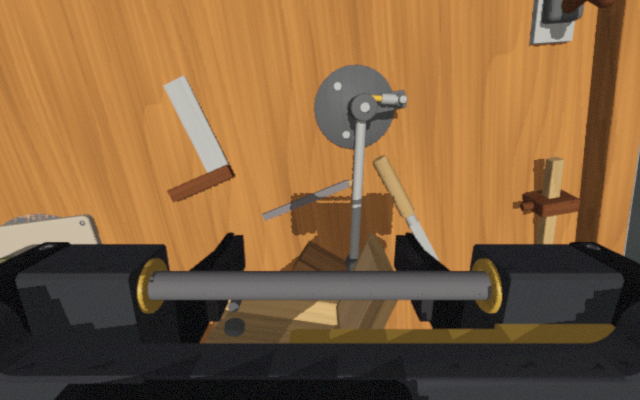

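Run:
```python
from h import *
import pickle,cv2
c=pickle.load(open('w2.pkl','rb'))
h=wpt(c,364,107,.131);b0=wpt(c,361.5,125,.107);b=wpt(c,353.5,240,.107);print(h,b0,b)
for d in(b-h,b-b0):print(np.arctan2(d[1],d[0]))
a=cv2.imread('pics/s2.png')[60:330,230:500]
cv2.imwrite('pics/s2c.png',cv2.resize(a,None,fx=2.2,fy=2.2,interpolation=cv2.INTER_CUBIC))
```

```text
[0.61835419 0.23725334] [0.61604647 0.21352565] [0.58716666 0.04249095]
-1.7295795126464915
-1.7380719893152434
```

View pics/s2c.png

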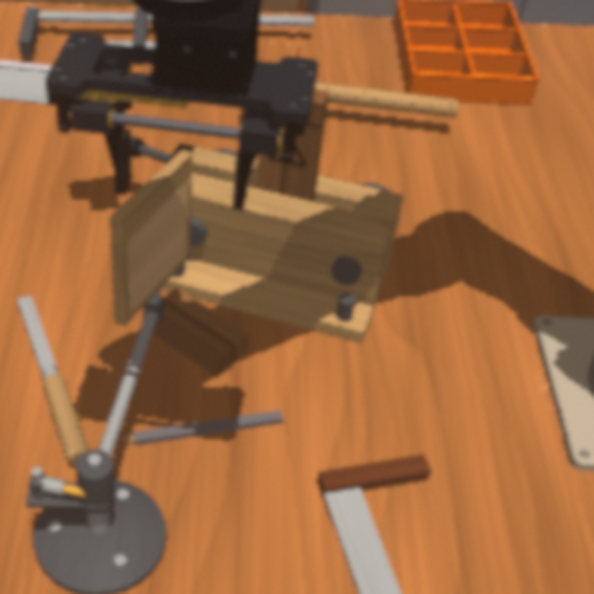

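Run:
```python
from h import *
f=lambda v:np.arctan2(v[1],v[0])
p=[pt('side',230+u/2.2,60+v/2.2,.276) for u,v in((113,210),(190,150))]
d=p[1]-p[0];print("frame",p,np.mean(p,0),np.hypot(*d),"normal",f(d)+np.pi/2)
m=np.array([.437,-.1923]);l=np.array([.6663,-.256])
from scipy.optimize import fsolve
w=fsolve(lambda w:[np.hypot(*(w-m))-.24,np.hypot(*(w-l))-.27],[.58,0]);print("tri",w)
for w in(w,np.array([.581,-.0005])):
    print(np.hypot(*(w-m)),np.hypot(*(w-l)),f(m-w),f(l-w),(f(m-w)+f(l-w))/2)
delta(.582,0,.38,-.52)
```

```text
frame [array([0.61803608, 0.046394  ]), array([ 0.54895255, -0.0594249 ])] [ 0.58349431 -0.00651545] 0.12637315200392835 normal -0.5783738849482898
tri [5.80564164e-01 2.61050985e-05]
0.23999999999926325 0.26999999999900265 -2.2120293855342927 -1.2476620977739759 -1.7298457416541342
0.23984003002001145 0.26936284079286066 -2.2147977691021348 -1.2485761786314105 -1.7316869738667726
t 7.48 p [0.5481 0.1637 0.3897] yaw -0.132 z [ 0.003 -0.    -1.   ] F [-0.2  1.1 -0.7] w 0.0864
shift [0.0552 0.1578 0.0099] az 0.1938
```

```bash
python3 -m crank '[{"x":0.011,"y":0.035,"z":0,"ax":0,"ay":0,"az":0.04,"claw":-1},{"x":0.022,"y":0.07,"z":0,"ax":0,"ay":0,"az":0.08,"claw":-1},{"x":0.033,"y":0.105,"z":0,"ax":0,"ay":0,"az":0.12,"claw":-1},{"x":0.044,"y":0.14,"z":0,"ax":0,"ay":0,"az":0.16,"claw":-1},{"x":0.054,"y":0.158,"z":0,"ax":0,"ay":0,"az":0.191,"claw":-1}]'
python3 -m crank '[{"x":0,"y":0,"z":0.02,"ax":0,"ay":0,"az":0,"claw":-1},{"x":0,"y":0,"z":0.04,"ax":0,"ay":0,"az":0,"claw":-1},{"x":0,"y":0,"z":0.06,"ax":0,"ay":0,"az":0,"claw":-1},{"x":0,"y":0,"z":0.06,"ax":0,"ay":0,"az":0,"claw":-1},{"x":0,"y":0,"z":0.06,"ax":0,"ay":0,"az":0,"claw":-1}]'
python3 - <<'E'
from h import *
delta(.581,0,.252,-.51)
from bench import camera;import cv2
cv2.imwrite('pics/s3.png',cv2.resize(camera('side')['color'][60:240,230:470],None,fx=2.5,fy=2.5,interpolation=cv2.INTER_CUBIC))
E
```

```text
time: 7.9
ee_pos: [0.5831, -0.0086, 0.3872]
eef_rot: [0.965, -0.261, 0.0, 0.001]
ft_force: [0.3, -0.3, 0.0]
width: 0.087
time: 8.32
ee_pos: [0.5823, -0.0033, 0.3272]
eef_rot: [0.967, -0.256, -0.001, 0.0]
ft_force: [-0.2, 0.1, 1.9]
width: 0.087
t 8.32 p [ 0.5823 -0.0033  0.3272] yaw -0.519 z [-0.001 -0.    -1.   ] F [-0.2  0.1  1.9] w 0.087
shift [-0.0027 -0.0023  0.0752] az -0.0044
```

View pics/s3.png

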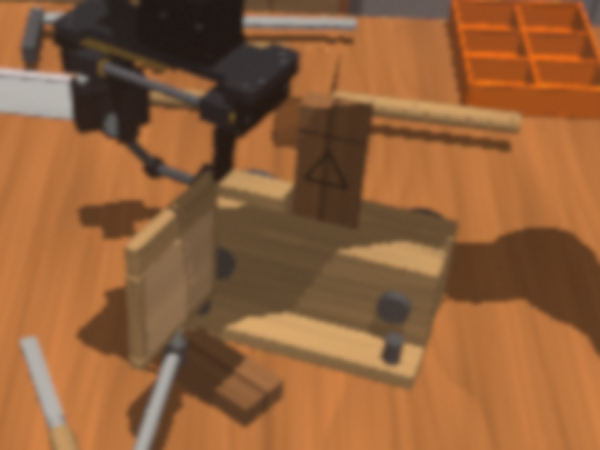

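```bash
python3 -m crank '[{"x":-0.003,"y":-0.003,"z":0.02,"ax":0,"ay":0,"az":-0.004,"claw":-1},{"x":-0.003,"y":-0.003,"z":0.04,"ax":0,"ay":0,"az":-0.004,"claw":-1},{"x":-0.003,"y":-0.003,"z":0.06,"ax":0,"ay":0,"az":-0.004,"claw":-1},{"x":-0.003,"y":-0.003,"z":0.077,"ax":0,"ay":0,"az":-0.004,"claw":-1},{"x":-0.003,"y":-0.003,"z":0.077,"ax":0,"ay":0,"az":-0.004,"claw":-1}]'
python3 -c "from h import *;delta(.581,0,.25,-.51)"
python3 -m crank '[{"x":0,"y":0,"z":0,"ax":0,"ay":0,"az":0,"claw":0},{"x":0,"y":0,"z":0,"ax":0,"ay":0,"az":0,"claw":0.4},{"x":0,"y":0,"z":0,"ax":0,"ay":0,"az":0,"claw":0.4},{"x":0,"y":0,"z":0,"ax":0,"ay":0,"az":0,"claw":0.5},{"x":0,"y":0,"z":0,"ax":0,"ay":0,"az":0,"claw":0.5}]' 30
python3 -m crank '[{"x":0,"y":0,"z":0,"ax":0,"ay":0,"az":0,"claw":1},{"x":0,"y":0,"z":0,"ax":0,"ay":0,"az":0,"claw":1},{"x":0,"y":0,"z":0,"ax":0,"ay":0,"az":0,"claw":1},{"x":0,"y":0,"z":0,"ax":0,"ay":0,"az":0,"claw":1},{"x":0,"y":0,"z":0,"ax":0,"ay":0,"az":0,"claw":1}]' 30
python3 -c "from h import *;delta(.581,0,.25,-1.731)"
```

```text
time: 8.78
ee_pos: [0.5808, 0.0012, 0.2489]
eef_rot: [0.968, -0.252, -0.001, 0.0]
ft_force: [-1.3, 0.0, 0.2]
width: 0.0872
t 8.78 p [0.5808 0.0012 0.2489] yaw -0.51 z [-0.002 -0.    -1.   ] F [-1.3  0.   0.2] w 0.0872
shift [ 0.0008  0.0009 -0.0011] az -0.0
time: 9.2
ee_pos: [0.5817, 0.0017, 0.2514]
eef_rot: [0.968, -0.252, 0.001, -0.0]
ft_force: [-1.5, -0.0, -1.2]
width: 0.0614
time: 9.62
ee_pos: [0.5813, 0.0016, 0.2505]
eef_rot: [0.968, -0.252, 0.0, 0.0]
ft_force: [0.3, 0.0, -0.8]
width: 0.0285
t 9.62 p [0.5813 0.0016 0.2505] yaw -0.51 z [ 0. -0. -1.] F [ 0.3  0.  -0.8] w 0.0285
shift [0.0005 0.0015 0.0005] az 0.6105
```

```bash
python3 -m crank '[{"x":0,"y":0,"z":0,"ax":0,"ay":0,"az":0,"claw":1},{"x":0,"y":0,"z":0,"ax":0,"ay":0,"az":0,"claw":1},{"x":0,"y":0,"z":0,"ax":0,"ay":0,"az":0,"claw":1},{"x":0,"y":0,"z":0,"ax":0,"ay":0,"az":0,"claw":1},{"x":0,"y":0,"z":0,"ax":0,"ay":0,"az":0,"claw":1}]' 30
python3 -c "
from h import *;delta(.581,0,.25,-1.731)
from bench import r;print(r.read_state()['torque'])"
```

```text
time: 10.03
ee_pos: [0.5814, 0.0011, 0.2505]
eef_rot: [0.968, -0.253, 0.0, 0.0]
ft_force: [0.6, -3.2, -0.0]
width: 0.0139
t 10.03 p [0.5814 0.0011 0.2505] yaw -0.511 z [ 0.    -0.001 -1.   ] F [ 0.6 -3.2 -0. ] w 0.0139
shift [0.0002 0.0011 0.0005] az 0.6102
[-0.66523249 -0.25040174  0.01491144]
```

```bash
python3 -m crank '[{"x":0,"y":0,"z":0,"ax":0,"ay":0,"az":0.04,"claw":1},{"x":0,"y":0,"z":0,"ax":0,"ay":0,"az":0.08,"claw":1},{"x":0,"y":0,"z":0,"ax":0,"ay":0,"az":0.12,"claw":1},{"x":0,"y":0,"z":0,"ax":0,"ay":0,"az":0.16,"claw":1},{"x":0,"y":0,"z":0,"ax":0,"ay":0,"az":0.2,"claw":1}]' 30
python3 -m crank '[{"x":0,"y":0,"z":0,"ax":0,"ay":0,"az":0.04,"claw":1},{"x":0,"y":0,"z":0,"ax":0,"ay":0,"az":0.08,"claw":1},{"x":0,"y":0,"z":0,"ax":0,"ay":0,"az":0.12,"claw":1},{"x":0,"y":0,"z":0,"ax":0,"ay":0,"az":0.16,"claw":1},{"x":0,"y":0,"z":0,"ax":0,"ay":0,"az":0.2,"claw":1}]' 30
python3 -c "
from h import *;delta(.581,0,.25,-1.731)
from bench import r;print(r.read_state()['torque'])"
python3 -m crank '[{"x":0,"y":0,"z":0,"ax":0,"ay":0,"az":0.04,"claw":1},{"x":0,"y":0,"z":0,"ax":0,"ay":0,"az":0.08,"claw":1},{"x":0,"y":0,"z":0,"ax":0,"ay":0,"az":0.12,"claw":1},{"x":0,"y":0,"z":0,"ax":0,"ay":0,"az":0.16,"claw":1},{"x":0,"y":0,"z":0,"ax":0,"ay":0,"az":0.21,"claw":1}]' 30
python3 -m crank '[{"x":0,"y":0,"z":0,"ax":0,"ay":0,"az":0,"claw":1},{"x":0,"y":0,"z":0,"ax":0,"ay":0,"az":0,"claw":1},{"x":0,"y":0,"z":0,"ax":0,"ay":0,"az":0,"claw":1},{"x":0,"y":0,"z":0,"ax":0,"ay":0,"az":0,"claw":1},{"x":0,"y":0,"z":0,"ax":0,"ay":0,"az":0,"claw":1}]' 30
python3 - <<'E'
from h import *;delta(.581,0,.25,-1.731)
from bench import r,camera;import cv2,pickle
print(r.read_state()['torque'])
c=camera('wrist');pickle.dump(c,open('w4.pkl','wb'));s=camera('side')['color'];t=camera('top')['color']
cv2.imwrite('pics/s4f.png',s);cv2.imwrite('pics/t4f.png',t);cv2.imwrite('pics/w4.png',c['color'])
a=cv2.resize(s[90:250,230:430],(800,640),interpolation=cv2.INTER_CUBIC)[:600]
cv2.imwrite('pics/s4.png',a)
E
```

```text
time: 10.45
ee_pos: [0.5813, 0.0009, 0.2505]
eef_rot: [0.897, -0.442, 0.0, 0.0]
ft_force: [0.2, -3.1, 0.6]
width: 0.0138
time: 10.87
ee_pos: [0.5813, 0.0006, 0.2506]
eef_rot: [0.792, -0.611, 0.0, 0.001]
ft_force: [-0.4, -4.8, 0.4]
width: 0.0137
t 10.87 p [0.5813 0.0006 0.2506] yaw -1.315 z [-0.    -0.001 -1.   ] F [-0.4 -4.8  0.4] w 0.0137
shift [0.0005 0.0005 0.0006] az 0.2081
[-0.97817529 -0.02911159  0.05083655]
time: 11.28
ee_pos: [0.5813, 0.0002, 0.2505]
eef_rot: [-0.647, 0.763, -0.001, -0.001]
ft_force: [0.3, -6.3, 0.8]
width: 0.0136
time: 11.7
ee_pos: [0.5813, 0.0002, 0.2506]
eef_rot: [-0.648, 0.762, -0.001, -0.001]
ft_force: [-0.1, -6.1, 1.8]
width: 0.0138
t 11.7 p [5.813e-01 2.000e-04 2.506e-01] yaw -1.731 z [-0.    -0.002 -1.   ] F [-0.1 -6.1  1.8] w 0.0138
shift [0.0002 0.0003 0.0006] az -0.0002
[-1.10639807  0.04687907  0.02360668]
```

View pics/s4.png

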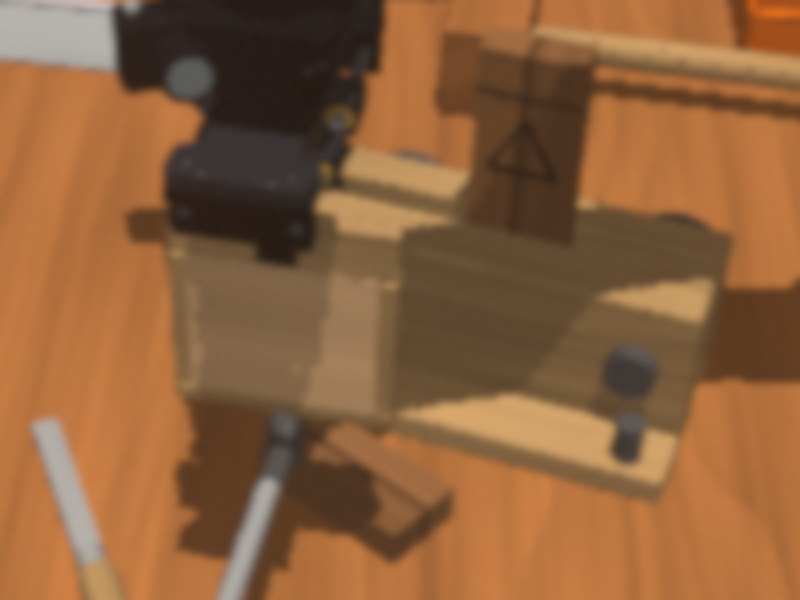

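Run:
```python
from h import *
import cv2,pickle
f=lambda v:np.arctan2(v[1],v[0])
for (p,q,z) in(((170,238),(404,262),.276),((183,392),(390,425),.130)):
    a,b=[pt('side',230+u/4,90+v/4,z) for u,v in(p,q)];print(a,b,(a+b)/2,np.hypot(*(b-a)),f(b-a)-np.pi/2, f(b-a)+np.pi/2)
s2=cv2.imread('pics/s2.png');s4=cv2.imread('pics/s4f.png')
d=cv2.absdiff(s2,s4).max(2)
print("bar/hinge diff",d[210:330,235:300].max(),d[210:330,235:300].mean())
# bar shift by phase correlation on the lit bar near the hinge
g=lambda i:np.float32(cv2.cvtColor(i,cv2.COLOR_BGR2GRAY)[225:262,272:292])
print(cv2.phaseCorrelate(g(s2),g(s4)))
# bystanders: top view before/after
t0=cv2.imread('pics/top0.png');t4=cv2.imread('pics/t4f.png')
a=cv2.resize(t4[130:310,215:460],(800,588),interpolation=cv2.INTER_CUBIC);cv2.imwrite('pics/t4.png',a)
```

```text
[0.63939444 0.02745113] [0.51225169 0.03809477] [0.57582306 0.03277295] 0.1275874865856787 1.48727699562057 4.628869649210364
[ 0.64254716 -0.00782143] [0.51519286 0.0117353 ] [0.57887001 0.00195694] 0.12884713385615904 1.4184249574504326 4.560017611040226
bar/hinge diff 92 11.710128205128205
((2.1180783856550986, -0.4679520473011145), 0.2998599946498871)
```

View pics/t4.png

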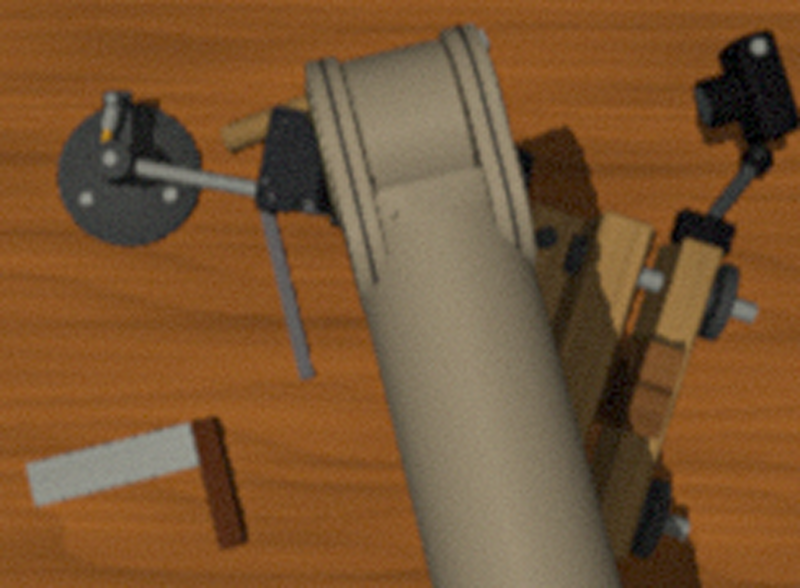

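Run:
```python
from h import *
f=lambda v:np.arctan2(v[1],v[0])
P=lambda u,v,z:pt('top',215+u/3.265,130+v/3.265,z)
a=P(140,166,.107);b=P(250,187,.107);h=P(111,159,.131);print(a,b,h,f(b-a),f(b-h))
import pickle
c=pickle.load(open('w4.pkl','rb'))
import cv2
k=c['color']
# bar in wrist view before, and colour mask of grey bar row by row now
for n,img in(('w2',cv2.imread('pics/w2.png')),):pass
# expected knuckle / bar pixels for home bar (-1.73)
def wp(p):
    d=R.from_quat(c['orientation']).inv().apply(np.array(p)-c['eye']);return c['cx']+c['fx']*d[0]/d[2],c['cy']+c['fy']*d[1]/d[2]
hh=np.array([.619,.2365])
for al in(-1.75,-1.73,-1.70,-1.65):print(al,[np.round(wp([*(hh+q*np.array([np.cos(al),np.sin(al)])),.1]),1) for q in(.04,.1,.15)])
hsv=cv2.cvtColor(cv2.GaussianBlur(k,(3,3),0),cv2.COLOR_BGR2HSV)
for v in range(60,240,20):
    x=np.where((hsv[v,200:440,1]<70)&(hsv[v,200:440,2]>90))[0]+200;print(v,x.min() if len(x) else None,x.max() if len(x) else None,len(x))
```

```text
[0.61558881 0.21208459] [0.59900495 0.11528819] [0.61840384 0.23407937] -1.740476215441158 -1.7326699803519483
-1.75 [array([125.6, 187.2]), array([184.1, 188.3]), array([232.6, 189.1])]
-1.73 [array([125.5, 186.4]), array([183.8, 186.4]), array([232.4, 186.3])]
-1.7 [array([125.2, 185.3]), array([183.4, 183.5]), array([232., 182.])]
-1.65 [array([124.8, 183.4]), array([182.6, 178.8]), array([231. , 174.9])]
60 287 316 30
80 271 287 17
100 None None 0
120 None None 0
140 None None 0
160 None None 0
180 234 246 13
200 245 256 12
220 256 266 11
```

```bash
python3 -c "
from bench import close_job;print(close_job())"
```

```text
the job is handed in; nothing more can be done
None
```

I swung the mirror's arm out to its end stop, gripped the frame by the middle of its top rail, turned the mirror to the computed angle, and handed in still holding it at about 12 s. I never saw the triangle in the glass, because the bench camera's own picture isn't available. The angle rests on geometry alone.

- **Arm at home:** the last top view puts the bar at about -1.735 rad, against -1.73 rad just after it reached the stop. The stop came about 0.17 rad earlier than the parked angle plus 1.36 rad predicted. The stop position does fit the stated distances: mark 240 mm and lens 269–270 mm from the swivel.
- **Mirror angle:** the direction halfway between mark and lens is -1.731 rad. The gripper read -1.731 rad, and the frame's lower edge in the side view gave -1.72 rad. The frame's top edge gave a different figure (-1.65 rad), which I put down to poorly picked pixels because the gripper partly hid that edge.
- **Grip:** 30 N, with the opening at 14 mm, the rail's thickness. The fingertips were at about 250 mm, above the glass edge at 242 mm.
- **Forces:** the highest wrist reading was about 28 N, when the fingers pushed the bar against the stop. At the end about 6 N remained on the wrist, almost along the bar.
- **Bystanders:** the square and the pencil are within a pixel of where they started. The chisel and the offcut were partly hidden in the last top view; the offcut and the chisel looked undisturbed in the side view. The vice, post and camera were not touched.

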